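# Seat the sample disc of a food analyser on its drive and cap it

## Robot

A 7-joint arm with a two-finger parallel gripper is mounted at the origin on the work surface. World frame = base frame: x ahead of the robot, y to its left, z up, the work surface at z = 0. Lengths are in m, angles in rad, forces in N, time in s.
With the tool pointing down it reaches from about 0.425 to 0.95 m from the base axis. Payload 16.7 kg.
Tool frame: the origin (TCP) lies on the mounting face of the last link; the fingertips stand 199 mm ahead of it and the grasp point (between the pads) lies 180 mm ahead of it; z points along the fingers, y is the line along which they close (so a half turn about z gives the same grasp; the last joint's range is limited). The gripper opens to 94 mm and grips with 3 to 60 N. Pads are 16 mm wide; open, the fingers measure 119 mm over their backs; the gripper's body (75 mm by 177 mm) begins 78 mm behind the grasp point.
Start: joints at [-1.292, 0.426, 0.074, 1.606, -0.034, 1.111, -0.067], TCP at [0.281, 0.614, 0.405] pointing down, gripper open.
Joint ranges: [-2.85, 2.85], [-0.5, 2.14], [-1.23, 1.37], [0.21, 2.46], [-1.02, 4.16], [0.16, 2.05], [-2.73, 2.73]. Speed limits (rad/s): [1.89, 1.89, 2.39, 2.39, 3.01, 3.01, 3.01].

## Interface

Orientations are given as a unit quaternion [w, x, y, z].
In Python, from station import sense, camera, camera_params, job_done gives the robot as it stands.
- The arm moves only by the tool arm_command, never from a script. Its argument "motion" is one flat list of numbers, 4 for each row, row after row: the shift along the tool's x, y, z in mm, then the turn about the tool's z in rad. In form: [x, y, z, twist, x, y, z, twist, ...]. A call has exactly 8 rows; each row shifts and turns the commanded pose from where the row before left it, along the tool's axes as they then stand; what a row does not reach is not made up. A row lasts 1/8 s, in which the tool goes at most 62.5 mm and 10.7 degrees, less where a joint would pass 70% of its speed; a pose out of reach is approached as far as the arm can. A call is refused whole if a number of a shift passes 62.5 or a number of a turn 0.188, either way. A call with a gripper value outside its range is refused whole. "grip" is the opening, from -1 (shut) to 1 (fully open), set as the call begins (left out, the last holds). The fingers move at their own pace and stop on an object; "force" is the grip in N (left out, the last holds). Time passes only in rows, so rows that do not move let the fingers close, or fill a call up. It gives the time, the measured TCP pose, the force, the opening and the grip force at its end, in the units of the state.
- sense(): the state, without advancing time (a new reading comes with each control period).
- camera(name): name is "scene" or "top" or "wrist"; returns (picture, depth): 420x560x3 uint8, blue, green, red; 420x560 float32, m along the optical axis (not along the pixel's ray), 0 where there is no reading.
- camera_params(name): a dict with "mtx" (3x3 intrinsics, pixels), "distortion" ([k1, k2, p1, p2, k3] as OpenCV has them; the pictures are not rectified), "world_from_camera" (4x4, takes a point from camera to world coordinates). Camera axes: x right, y down, z forward; pixel columns grow to the right and rows downward; lengths in m; the calibration is good to about 2 mm. A picture is of the moment at which its call begins: read the wrist's pose just before it. camera_params takes no time and is no camera call; for the wrist camera it gives the pose at the moment of the call.
- job_done(): hands the job in; it is judged then, once.
The state is a dict: "time": time; "joint_positions": joint angles; "qd": joint speeds; "tau": joint torques, N m; "ee_pos": TCP position; "ee_rot": TCP orientation; "contact_force": force on the tool from outside, world axes, zero at the start; "ft_torque": the same for the moment, N m; "finger_gap": finger opening in m; "gripper_force": force on a finger pad.
Only numpy, scipy, OpenCV 4.12 (cv2) and the standard library are available. Lean on these libraries where they do the work, as an engineer would, in place of code of your own. Each camera call takes 0.05 s, during which the arm holds its last target. There are 200 camera calls.

## Task

The sample disc has been left sitting high on the analyser's spindle, off its seat. Without lifting it off, turn it gently round on the spindle until its red index tab faces the blue reading mark and it drops fully home and no longer turns; do not force it once it has caught. Then set the hold-down cap over the spindle, flat on the disc, and let go; leave the bottle, the beaker and the tube rack where they are.

Things in the scene. Friction and masses are not known exactly. Their poses are not given: they have to be found in the camera images.
- analyser: Off-white bench analyser, fixed, 315 x 250 mm, deck 75 mm high; a console 125 mm high stands along its rear edge, from 130 to 180 mm along +x. Origin: on the table, exactly below the spindle axis; z up, -x towards its front edge and the reading mark.
- mark (a point): Tip of the blue reading mark (bracket 34 mm wide, with a white arrow) at the front of the deck: 116 mm from the spindle axis along the analyser's -x, 99 mm above the table.
- spindle_tip (a point): Top (a short cone) of the fixed upright steel spindle, 12 mm in diameter, 146 mm above the table. With the disc home it stands 45 mm above the disc's upper face.
- plate (a point): On the spindle axis, 87 mm above the table: centre of the top of the fixed drive plate, 138 mm square. Three blind pockets in it, hidden under the disc, take the disc's feet only when the disc's axes are parallel to the analyser's (index facing the mark, within about 1.5 degrees): the disc then drops 7 mm by its own weight, underside on the plate, and is locked with about 2 degrees of play.
- disc: Loose white disc, 194 mm in diameter, 14 mm thick, about 0.6 kg, threaded on the spindle (0.6 mm clear). Origin: centre of its underside, z up; its index tab lies along its own -x. Off its seat it stands level on three feet 7 mm long, its underside 94 mm above the table, and turns either way against light friction (some 2 to 5 N at the arms).
- arm (a point): Middle of the top of one of the disc's three alike dark upright arms, one piece with it: at 60, 180 (this one) and 300 degrees from the disc's +x, each running radially from 32 to 68 mm from the axis, 9 mm thick, 20 mm high above the disc's upper face. Between the arms the face is clear out to 76 mm.
- index (a point): Outer end of the red index tab at the disc's rim: 102 mm from its axis along the disc's -x, level with its upper face. Capped sample tubes, 16 mm across and 30 mm high, are clipped into the disc at 85 mm radius, part of it; four places are empty.
- cap: Loose hold-down cap standing upright on the table, 0.25 kg: steel flange 54 mm in diameter and 12 mm high, above it an orange grip 38 mm in diameter, 60 mm high overall, with a 16 mm bore right through. Origin: centre of its underside, z up. Over the spindle its flange rests on the disc's upper face, inside the arms.
- reagent: Bystander: white reagent bottle, 60 mm in diameter, 120 mm high, blue cap. Origin: centre of its underside.
- beaker: Bystander: glass beaker, 76 mm in diameter, 95 mm high. Origin: centre of its underside.
- tube_rack: Bystander: white rack with capped test tubes, 140 x 70 mm, 94 mm high. Origin: centre of its underside. Long side along its y.
Not all that is in view belongs to the job. Of the things like the disc, leave any that is purple, turquoise or yellow; of the rest the larger one is meant.

How it is judged:
On the way, in this order (a step that is already met when the one before it is completed fails the run):
1. the disc has dropped home with its index facing the mark (z of disc in the frame of analyser below 0.089 m and angle between disc's own z axis and vertical below 0.03 rad and horizontal distance between index and mark below 0.022 m and y of index in the frame of analyser between -0.006 and 0.006 m), for 0.2 s.
2. the hold-down cap is over the spindle, flat on the disc (horizontal distance between cap and spindle_tip below 0.004 m and z of cap in the frame of disc below 0.0165 m and angle between cap's own z axis and vertical below 0.05 rad), for 0.2 s.
At the end, for the whole second after the job is handed in: The disc is home on the drive plate (underside within 2 mm of the plate, level within 1.7 degrees), its index tab within 6 mm sideways of the reading mark; the cap is over the spindle (axis within 4 mm), upright, its underside within 2.5 mm of the disc's face; both at rest (all of step 1 and all of step 2 and linear speed of each of cap, disc below 0.02 m/s); the robot touches nothing.
It fails at once if the disc is lifted off: raised more than 10 mm above where it sat at first (z of disc in the frame of analyser above 0.104 m).
It fails at once if the disc is forced: the fingers push it with more than 40 N (contact force between the fingers and disc above 40 N).
It fails at once if the bottle is moved more than 30 mm (distance of reagent from where it was at the start of the episode above 0.03 m).
It fails at once if the beaker is moved more than 30 mm (distance of beaker from where it was at the start of the episode above 0.03 m).
It fails at once if the tube rack is moved more than 30 mm (distance of tube_rack from where it was at the start of the episode above 0.03 m).
It also fails if it takes over 72 s, if anything falls off the work surface, if the arm or the gripper's body presses on something with over 40 N, if the wrist force passes 120 N, or if a joint passes its speed limit or range.

## Working session

There is one attempt and no reset: what is moved stays moved. The work goes in short steps, Python scripts to look and compute and a tool call to move; the robot and the scene stay as the last step left them, time stands still between calls to the robot, and variables do not carry over. Pictures are saved under pics/ and viewed, at most 10 in all, crops included, and the job is handed in when it is done.

Besides the shell and the picture viewer there is one more tool, called by a JSON object that holds its "method" and its "body", one argument or row to a line. arm_command: Moves the arm, as the interface text tells. Its arguments: {"type":"object","properties":{"motion":{"type":"array","items":{"type":"number"}},"grip":{"type":"number"},"force":{"type":"number"}},"required":["motion"]}

```bash
ls; mkdir -p pics
cat > h.py <<'E'
import numpy as np, cv2
from station import sense, camera, camera_params, job_done
def snap(n):
    p=camera_params(n); im,d=camera(n); return im,d,p
def ray_plane(p,uv,z):
    uv=np.array(uv,float).reshape(-1,1,2)
    n=cv2.undistortPoints(uv,np.array(p["mtx"]),np.array(p["distortion"])).reshape(-1,2)
    T=np.array(p["world_from_camera"]); o=T[:3,3]
    d=np.c_[n,np.ones(len(n))]@T[:3,:3].T
    return o+d*((z-o[2])/d[:,2])[:,None]
def cloud(p,d,m):
    v,u=np.nonzero(m&(d>0)); 
    n=cv2.undistortPoints(np.c_[u,v].astype(float).reshape(-1,1,2),np.array(p["mtx"]),np.array(p["distortion"])).reshape(-1,2)
    P=np.c_[n,np.ones(len(n))]*d[v,u][:,None]
    T=np.array(p["world_from_camera"]); return P@T[:3,:3].T+T[:3,3]
E
python3 - <<'E'
from h import *
for n in ("top","scene"):
    im,d,p=snap(n); cv2.imwrite(f"pics/{n}0.png",im); np.savez(f"{n}0.npz",im=im,d=d,**{k:np.array(p[k]) for k in p})
    print(n,np.round(p["world_from_camera"],3).tolist())
s=sense(); print(s)
E
```

```text
pics
top [[0.014, -0.997, 0.082, 0.376], [-1.0, -0.015, -0.003, -0.056], [0.004, -0.082, -0.997, 1.162], [0.0, 0.0, 0.0, 1.0]]
scene [[0.649, 0.404, -0.644, 1.249], [0.76, -0.333, 0.558, -0.723], [0.011, -0.852, -0.524, 0.757], [0.0, 0.0, 0.0, 1.0]]
{'time': 0.1, 'joint_positions': array([-1.2914782 ,  0.4266557 ,  0.07385938,  1.60653196, -0.03410783,
        1.11074405, -0.06708538]), 'qd': array([-0.00230279, -0.00089273, -0.00056214, -0.00080963,  0.00041635,
       -0.00040248, -0.00021095]), 'tau': array([ 8.59993917e-03, -9.37473106e+01,  3.67642052e+00, -4.55034256e+01,
       -4.87004290e-02,  1.67902844e-02,  4.08159019e-05]), 'ee_pos': array([0.28060976, 0.61373617, 0.40405974]), 'ee_rot': array([-8.02266541e-05,  2.12782715e-01,  9.77099393e-01, -5.33820993e-04]), 'contact_force': array([0.15221815, 0.04972202, 0.43875013]), 'ft_torque': array([-0.02444455,  0.00061334,  0.02772515]), 'gripper_force': 0.0, 'finger_gap': 0.09402656966413166}
```

View pics/top0.png

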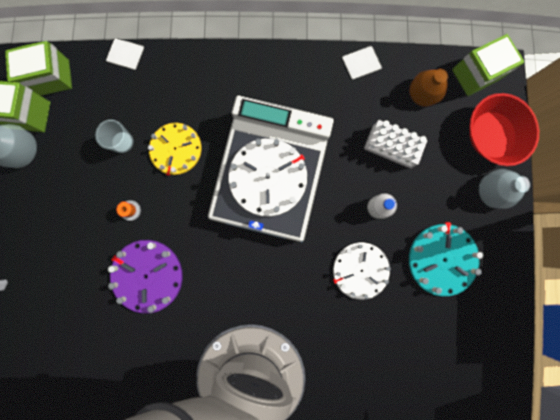

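View pics/scene0.png

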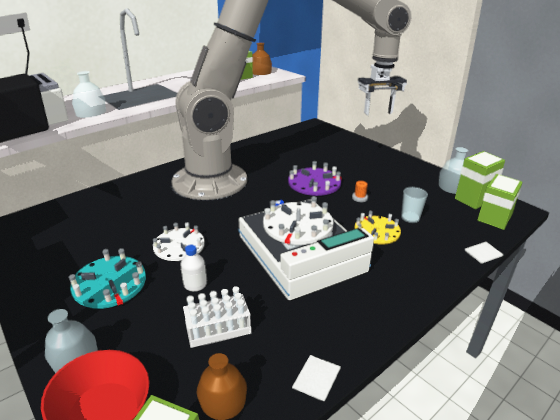

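The top view shows five disc-like things:
- white at (268,176), on the analyser, the larger white one
- white at (361,271), smaller, on the table
- yellow at (175,149)
- purple at (146,276)
- turquoise at (444,260)

The large white one on the spindle is meant: it is neither purple, turquoise nor yellow, and it is larger than the other white one. Its red tab is at (298,158), the blue mark at (256,225) and the orange cap at (125,210). The scene view shows the same layout.

Run:
```python
from h import *
z=np.load("top0.npz"); im=z["im"]; p={k:z[k] for k in("mtx","distortion","world_from_camera")}
cv2.imwrite("pics/crop.png",cv2.resize(im[80:260,90:400],None,fx=2.5,fy=2.5,interpolation=cv2.INTER_CUBIC))
hsv=cv2.cvtColor(im,cv2.COLOR_BGR2HSV)
def blobs(lo,hi,box,zz,name):
    m=cv2.inRange(hsv,lo,hi); k=np.zeros_like(m); x0,y0,x1,y1=box; k[y0:y1,x0:x1]=m[y0:y1,x0:x1]
    n,l,st,c=cv2.connectedComponentsWithStats(k)
    for i in range(1,n):
        if st[i,4]>15: print(name,c[i].round(1),st[i].tolist(),ray_plane(p,c[i],zz).round(4)[0])
blobs((0,120,100),(12,255,255),(225,130,310,215),.108,"red")
blobs((105,120,80),(130,255,255),(225,200,310,245),.099,"blue")
blobs((3,150,120),(20,255,255),(100,190,150,230),.06,"orange")
m=cv2.inRange(hsv,(0,0,150),(180,60,255)); 
k=np.zeros_like(m);cv2.circle(k,(268,176),46,255,-1)
print("disc",ray_plane(p,(268,176),.108))
print("mtx",p["mtx"])
s=sense();from scipy.spatial.transform import Rotation as R
q=s["ee_rot"];M=R.from_quat([q[1],q[2],q[3],q[0]]).as_matrix();print(M.round(3))
w=camera_params("wrist");print(np.round(np.linalg.inv(np.r_[np.c_[M,s["ee_pos"]],[[0,0,0,1]]])@w["world_from_camera"],3))
```

```text
red [297.9 158.9] [292, 155, 12, 8, 42] [ 0.5768 -0.1151  0.108 ]
blue [250.7 223.4] [248, 220, 6, 8, 32] [4.14e-01 3.00e-04 9.90e-02]
blue [260.4 225.6] [257, 222, 7, 8, 31] [ 0.4088 -0.024   0.099 ]
orange [124.8 209.1] [116, 201, 19, 16, 226] [0.4474 0.3333 0.06  ]
disc [[ 0.53231071 -0.04108245  0.108     ]]
mtx [[427.23860656   0.         274.8732686 ]
 [  0.         427.23860656 203.74588261]
 [  0.           0.           1.        ]]
[[-0.909  0.416 -0.   ]
 [ 0.416  0.909 -0.001]
 [-0.    -0.001 -1.   ]]
[[ 0.001 -0.962 -0.275  0.081]
 [ 1.     0.001  0.     0.001]
 [ 0.    -0.275  0.962  0.021]
 [ 0.     0.     0.     1.   ]]
```

View pics/crop.png

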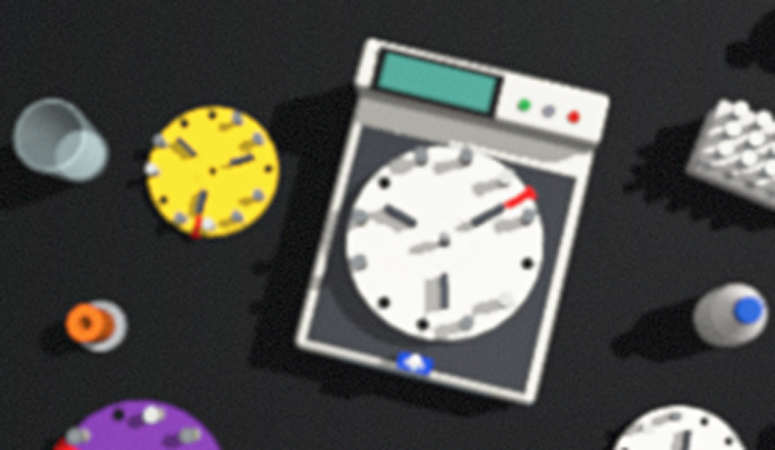

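The crop confirms it: the larger white disc on the analyser, tab at crop (522,198), mark at (415,362), spindle at (443,241), cap at (87,323). I'm moving above the spindle.

{"method": "arm_command", "body": {
  "motion": [-40,-39,0,0,-42,-41,0,0,-42,-41,0,0,-42,-41,0,0,-42,-41,0,0,-42,-41,0,0,-42,-41,0,0,-42,-41,0,0]
}}

```text
time: 1.1
ee_pos: [0.4491, 0.1766, 0.4047]
ee_rot: [0.0, 0.213, 0.977, 0.0]
contact_force: [0.4, 0.7, -0.3]
finger_gap: 0.0939
gripper_force: 0.0
```

{"method": "arm_command", "body": {
  "motion": [-42,-41,0,0,-42,-41,0,0,-42,-41,0,0,-40,-41,0,0,0,0,0,0,0,0,0,0,0,0,0,0,0,0,0,0]
}}

```text
time: 2.1
ee_pos: [0.5315, -0.0387, 0.4047]
ee_rot: [-0.0, 0.212, 0.977, 0.0]
contact_force: [0.4, 0.9, 0.2]
finger_gap: 0.0938
gripper_force: 0.0
```

Run:
```python
from h import *
s=sense();print(s["time"],s["ee_pos"],s["ee_rot"],s["joint_positions"])
im,d,p=snap("wrist"); cv2.imwrite("pics/w1.png",im); np.savez("w1.npz",im=im,d=d,**{k:np.array(p[k]) for k in p})
```

```text
2.1 [ 0.53148769 -0.0387126   0.40467937] [-8.44719481e-05  2.11980258e-01  9.77273938e-01  1.13941144e-04] [-0.46825802  0.20423643  0.48589096  1.94604431 -0.11187222  1.01733203
  1.21159979]
```

View pics/w1.png

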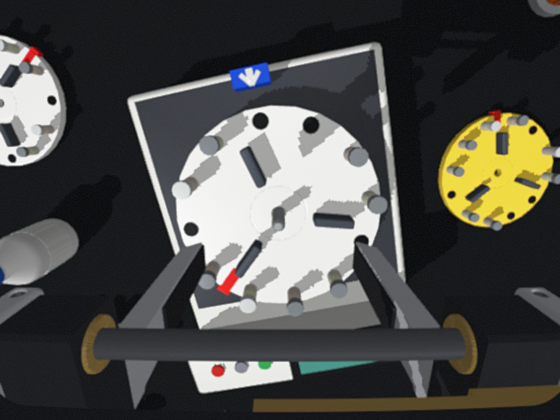

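The wrist view shows the disc centred near (278,212), red tab at (229,282), blue mark at (250,77), spindle tip near (279,215), and arms at (255,167), (334,220) and (247,258).

```bash
cat > meas.py <<'E'
from h import *
from scipy.optimize import least_squares
def meas(im,d,p,c0,quiet=False):
    hsv=cv2.cvtColor(im,cv2.COLOR_BGR2HSV); out={}
    U,V=np.meshgrid(np.arange(560),np.arange(420))
    def W(z): return ray_plane(p,np.c_[U.ravel(),V.ravel()],z).reshape(420,560,3)[...,:2]
    # disc rim: white -> dark going outwards
    w=W(.108); r=np.linalg.norm(w-c0,axis=2)
    m=((cv2.inRange(hsv,(0,0,110),(180,50,255))>0)&(r<.12)).astype(np.uint8)
    cn=max(cv2.findContours(m,0,1)[0],key=cv2.contourArea).reshape(-1,2)
    P=ray_plane(p,cn,.108)[:,:2]
    f=least_squares(lambda c:np.linalg.norm(P-c,axis=1)-.097,c0,loss="cauchy",f_scale=.001)
    out["disc"]=f.x
    red=((cv2.inRange(hsv,(0,130,90),(8,255,255))|cv2.inRange(hsv,(172,130,90),(180,255,255)))>0)&(r<.12)
    P=w[red]; out["red"]=P.mean(0); out["nred"]=len(P)
    b=(cv2.inRange(hsv,(105,120,60),(130,255,255))>0)
    w9=W(.099); b&=(np.linalg.norm(w9-c0,axis=2)<.15); P=w9[b]
    out["mark"]=np.array(cv2.minAreaRect((P*1000).astype(np.float32))[0])/1000; out["rect"]=cv2.minAreaRect((P*1000).astype(np.float32))
    # arms: dark on face
    w12=W(.128); r2=np.linalg.norm(w12-out["disc"],axis=2)
    a=((hsv[...,2]<75)&(r2<.070)&(r2>.030)).astype(np.uint8)
    n,l,st,c=cv2.connectedComponentsWithStats(a)
    out["arms"]=[(st[i,4],c[i].round(0),ray_plane(p,c[i],.128)[0,:2]-out["disc"]) for i in range(1,n) if st[i,4]>60]
    return out
def show(o):
    print("disc",o["disc"].round(4),"red",o["red"].round(4),o["nred"],"mark",o["mark"].round(4),o["rect"])
    a=lambda v:np.degrees(np.arctan2(v[1],v[0])).round(2)
    print("index ang",a(o["red"]-o["disc"]),"mark ang",a(o["mark"]-o["disc"]),np.linalg.norm(o["mark"]-o["disc"]))
    for n,c,v in o["arms"]: print("arm",n,c,a(v),np.linalg.norm(v).round(4))
E
python3 - <<'E'
from meas import *
z=np.load("w1.npz"); show(meas(z["im"],z["d"],z,np.array([.532,-.041])))
im=z["im"];d=z["d"]
# spindle by depth: points above z .132 near the axis
m=np.zeros((420,560),bool); m[190:250,255:300]=1
P=cloud(z,d,m); P=P[(P[:,2]>.133)&(P[:,2]<.16)]; print(len(P),P.mean(0),P.min(0),P.max(0))
m=np.zeros((420,560),bool); m[120:300,180:370]=1
P=cloud(z,d,m);print(np.percentile(P[:,2],[20,50,80]))
E
```

```text
disc [ 0.5318 -0.0389] red [ 0.5762 -0.1142] 249 mark [ 0.4118 -0.0108] ((411.7637939453125, -10.843658447265625), (35.055084228515625, 19.34667205810547), 77.17552185058594)
index ang -59.46 mark ang 166.83 0.1233246914371802
arm 130 [256. 164.] 175.64 0.0532
arm 242 [332. 217.] 69.8 0.0477
arm 88 [247. 255.] -65.23 0.0421
186 [ 0.52993407 -0.03819582  0.14174662] [ 0.5250888  -0.04467809  0.13332623] [ 0.53680926 -0.03290618  0.14621225]
[0.10585946 0.10667393 0.10794127]
```

{"method": "arm_command", "body": {
  "motion": [0,0,0,-0.12,0,0,0,-0.12,0,0,10,-0.11,0,0,20,0,0,0,20,0,0,0,20,0,0,0,15,0,0,0,8,0],
  "grip": 1
}}

```text
time: 3.15
ee_pos: [0.5315, -0.0395, 0.311]
ee_rot: [-0.0, 0.039, 0.999, -0.0]
contact_force: [0.3, -0.3, 0.8]
finger_gap: 0.0938
gripper_force: 0.0
```

{"method": "arm_command", "body": {
  "motion": [0,0,0,0,0,0,0,0,0,0,0,0.05,0,0,0,0.05,0,0,0,0.05,0,0,0,0.05,0,0,0,0.05,0,0,0,0.05]
}}

```text
time: 4.15
ee_pos: [0.5312, -0.0394, 0.3121]
ee_rot: [-0.001, 0.189, 0.982, 0.0]
contact_force: [-6.1, 1.7, 4.3]
finger_gap: 0.094
gripper_force: 3.0
```

```bash
cat > look.py <<'E'
from meas import *
import sys
s=sense(); q=s["ee_rot"]
print("t",s["time"],"pos",s["ee_pos"].round(4),"yaw_y",(90-2*np.degrees(np.arctan2(q[1],q[2]))).round(2),"q7",s["joint_positions"][6].round(3),"F",s["contact_force"].round(2),"T",s["ft_torque"].round(2))
im,d,p=snap("wrist"); np.savez("last.npz",im=im,d=d,**{k:np.array(p[k]) for k in p})
try: show(meas(im,d,p,np.array([.532,-.039])))
except Exception as e: print("wrist",e)
im,d,p=snap("top")
hsv=cv2.cvtColor(im,cv2.COLOR_BGR2HSV)
m=cv2.inRange(hsv,(0,120,90),(12,255,255));m[:,:220]=0;m[:,320:]=0;m[:120]=0;m[240:]=0
v,u=np.nonzero(m)
if len(u)>5:
    w=ray_plane(p,(u.mean(),v.mean()),.108)[0]-[.532,-.039,0]; print("top red",len(u),np.degrees(np.arctan2(w[1],w[0])))
if len(sys.argv)>1: cv2.imwrite(sys.argv[1],np.load("last.npz")["im"])
E
python3 look.py pics/w2.png
```

```text
t 4.15 pos [ 0.5312 -0.0394  0.3121] yaw_y 68.23 q7 1.343 F [-6.09  1.71  4.31] T [0.73 1.29 0.32]
disc [ 0.5326 -0.0398] red [ 0.56   -0.1105] 112 mark [ 0.4125 -0.0111] ((412.54608154296875, -11.078086853027344), (34.416542053222656, 20.116533279418945), 76.95692443847656)
index ang -68.82 mark ang 166.53 0.12348284988533847
arm 1008 [256. 186.] 171.08 0.0518
arm 1107 [187. 284.] -102.56 0.0546
arm 1449 [362. 280.] 61.63 0.0506
arm 4707 [273. 340.] -25.21 0.0487
top red 37 -60.287366209330685
```

View pics/w2.png

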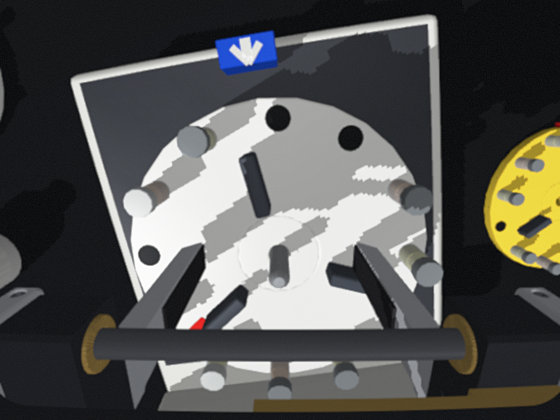

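The right finger has met the dark arm at (345,280). I'm turning the disc most of the way, then measuring again.

{"method": "arm_command", "body": {
  "motion": [0,0,-2,0.04,0,0,0,0.08,0,0,0,0.1,0,0,0,0.1,0,0,0,0.1,0,0,0,0.1,0,0,0,0.1,0,0,0,0.1]
}}

```text
time: 5.25
ee_pos: [0.5316, -0.0395, 0.314]
ee_rot: [-0.0, 0.523, 0.852, 0.0]
contact_force: [-1.5, 2.0, -1.2]
finger_gap: 0.0941
gripper_force: 1.0
```

```bash
python3 look.py
```

```text
t 5.25 pos [ 0.5316 -0.0395  0.314 ] yaw_y 26.91 q7 0.705 F [-1.49  1.96 -1.17] T [0.31 0.5  0.14]
disc [ 0.5323 -0.04  ] red [ 0.504  -0.1133] 156 mark [ 0.4149 -0.0088] ((414.8781433105469, -8.824502944946289), (38.99067687988281, 22.997970581054688), 77.07205200195312)
index ang -111.14 mark ang 165.12 0.12153671518101955
arm 338 [257. 172.] 128.42 0.0584
arm 1013 [188. 282.] -143.82 0.0553
arm 1431 [363. 279.] 19.07 0.0506
arm 4537 [273. 339.] -67.11 0.0499
top red 43 -92.53808987926509
```

{"method": "arm_command", "body": {
  "motion": [0,0,0,0.12,0,0,0,0.12,0,0,0,0.12,0,0,0,0.12,0,0,0,0.12,0,0,0,0.12,0,0,0,0.12,0,0,0,0.12]
}}

```text
time: 6.35
ee_pos: [0.532, -0.0393, 0.3141]
ee_rot: [-0.0, 0.857, 0.515, 0.001]
contact_force: [1.1, 3.9, -0.4]
finger_gap: 0.0937
gripper_force: 1.4
```

```bash
python3 look.py pics/w3.png
```

```text
t 6.35 pos [ 0.532  -0.0393  0.3141] yaw_y -27.96 q7 -0.103 F [ 1.06  3.9  -0.38] T [ 0.73 -0.11  0.11]
disc [ 0.5314 -0.0404] red [ 0.4563 -0.0596] 106 mark [ 0.4191 -0.009 ] ((419.0845947265625, -8.97872543334961), (40.62129592895508, 30.69641876220703), 76.79975128173828)
index ang -165.67 mark ang 164.36 0.1166627648186598
arm 1055 [253. 184.] 77.58 0.0533
arm 1396 [363. 279.] -35.39 0.0508
arm 989 [188. 282.] 161.05 0.0557
arm 4467 [272. 339.] -122.9 0.0495
top red 47 -142.82186527844573
```

View pics/w3.png

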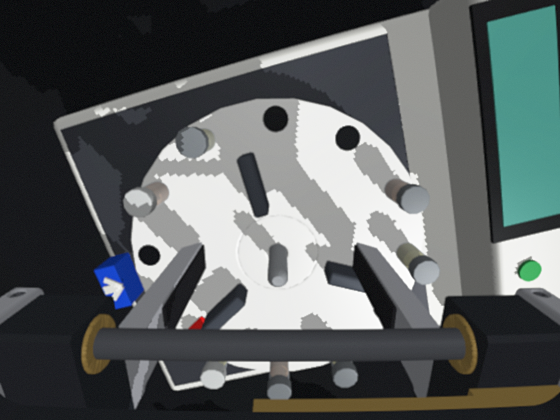

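The view matches the earlier one: the disc is keeping up with the finger. I can take its angle from the empty holes at (276,118), (347,137) and (149,255), matched against the first wrist picture.

```bash
cat > holes.py <<'E'
from meas import *
C=np.array([.532,-.0393])
def holes(im,p,z=.108):
    hsv=cv2.cvtColor(im,cv2.COLOR_BGR2HSV)
    n,l,st,c=cv2.connectedComponentsWithStats((hsv[...,2]<60).astype(np.uint8)); o=[]
    for i in range(1,n):
        x,y,w,h,A=st[i]
        if 120<A<900 and .6<w/h<1.6 and A/(w*h)>.65:
            v=ray_plane(p,c[i],z)[0,:2]-C
            if abs(np.linalg.norm(v)-.085)<.007: o.append((c[i].round(1).tolist(),np.degrees(np.arctan2(v[1],v[0])).round(2),np.linalg.norm(v).round(4)))
    return o
if __name__=="__main__":
    for f in("w1","last"):
        z=np.load(f+".npz"); print(f); [print(" ",h) for h in holes(z["im"],z)]
E
python3 holes.py
```

```text
w1
  ([260.0, 120.5], np.float64(165.63), np.float64(0.0862))
  ([310.7, 124.7], np.float64(136.08), np.float64(0.0863))
last
  ([275.2, 118.3], np.float64(63.68), np.float64(0.0848))
  ([347.3, 137.6], np.float64(33.66), np.float64(0.0841))
  ([148.8, 254.8], np.float64(152.72), np.float64(0.0858))
```

{"method": "arm_command", "body": {
  "motion": [0,0,0,0.075,0,0,0,0.085,0,0,0,0.085,0,0,0,0.085,0,0,0,0.08,0,0,0,0.05,0,0,0,0.02,0,0,0,0]
}}

```text
time: 7.45
ee_pos: [0.5318, -0.0397, 0.3138]
ee_rot: [0.0, 0.955, 0.298, 0.0]
contact_force: [2.0, 1.4, 0.3]
finger_gap: 0.0942
gripper_force: 1.1
```

```bash
python3 look.py|grep -v arm; python3 holes.py
```

```text
t 7.45 pos [ 0.5318 -0.0397  0.3138] yaw_y -55.31 q7 -0.484 F [2.   1.43 0.32] T [ 0.27 -0.31  0.13]
disc [ 0.5308 -0.0401] red [ 0.454  -0.0224] 135 mark [ 0.4033 -0.0238] ((403.3495788574219, -23.81055450439453), (4.819286346435547, 8.923919677734375), 35.86170196533203)
index ang 166.99 mark ang 172.71 0.12853050510853103
top red 30 -148.01355664431028
w1
  ([260.0, 120.5], np.float64(165.63), np.float64(0.0862))
  ([310.7, 124.7], np.float64(136.08), np.float64(0.0863))
last
  ([276.2, 117.6], np.float64(36.01), np.float64(0.0843))
  ([348.1, 137.4], np.float64(5.85), np.float64(0.0836))
  ([148.6, 253.1], np.float64(125.07), np.float64(0.0858))
```

{"method": "arm_command", "body": {
  "motion": [0,0,0,0.009,0,0,0,0.009,0,0,0,0.009,0,0,0,0.007,0,0,0,0.007,0,0,0,0.006,0,0,0,0.005,0,0,0,0]
}}

```text
time: 8.55
ee_pos: [0.5316, -0.0396, 0.3137]
ee_rot: [-0.0, 0.962, 0.272, -0.0]
contact_force: [1.9, 1.9, -0.1]
finger_gap: 0.0939
gripper_force: 1.5
```

```bash
cat > z.py <<'E'
from holes import *
import subprocess
z=np.load("last.npz"); P=cloud(z,z["d"],np.ones((420,560),bool)); r=np.linalg.norm(P[:,:2]-C,axis=1)
a=P[(r<.075)&(r>.01)&(P[:,2]<.118)&(P[:,2]>.09),2]; print("face z",np.median(a).round(4),len(a))
[print(" ",h) for h in holes(z["im"],z,.101 if np.median(a)<.1035 else .108)]
E
python3 z.py; python3 look.py|head -1; python3 z.py
```

```text
face z 0.1066 30352
  ([276.2, 117.6], np.float64(36.01), np.float64(0.0843))
  ([348.1, 137.4], np.float64(5.85), np.float64(0.0836))
  ([148.6, 253.1], np.float64(125.07), np.float64(0.0858))
t 8.55 pos [ 0.5316 -0.0396  0.3137] yaw_y -58.44 q7 -0.527 F [ 1.86  1.85 -0.13] T [ 0.26 -0.5   0.2 ]
face z 0.0997 29935
  ([276.6, 117.8], np.float64(32.86), np.float64(0.0841))
  ([346.3, 136.9], np.float64(2.58), np.float64(0.0836))
  ([153.1, 249.1], np.float64(122.07), np.float64(0.0858))
```

The disc has dropped home: its face is 6.9 mm lower, at gentle force. I'm backing off the arm, raising the tool, and going to look at the cap.

{"method": "arm_command", "body": {
  "motion": [0,0,0,-0.12,0,0,-30,0,0,0,-50,-0.18,0,0,-20,-0.18,0,0,0,-0.18,0,0,0,-0.18,0,0,0,-0.18,0,0,0,-0.18]
}}

```text
time: 9.65
ee_pos: [0.5312, -0.04, 0.4135]
ee_rot: [-0.0, 0.639, 0.77, -0.0]
contact_force: [-0.9, 0.1, -0.5]
finger_gap: 0.0938
gripper_force: 0.0
```

{"method": "arm_command", "body": {
  "motion": [40,-2,0,0,50,-2,0,0,50,-2,0,0,50,-2,0,0,50,-2,0,0,50,-3,0,0,50,-3,0,0,40,0,0,0]
}}

```text
time: 10.65
ee_pos: [0.4469, 0.3329, 0.4135]
ee_rot: [-0.0, 0.64, 0.768, -0.0]
contact_force: [0.5, -0.0, -0.2]
finger_gap: 0.0939
gripper_force: 0.0
```

Run:
```python
from h import *
s=sense();print(s["time"],s["ee_pos"],s["ee_rot"],s["joint_positions"][6],s["qd"].round(3))
im,d,p=snap("wrist"); cv2.imwrite("pics/w4.png",im)
P=cloud(p,d,np.ones(d.shape,bool)); hsv=cv2.cvtColor(im,cv2.COLOR_BGR2HSV)
m=cv2.inRange(hsv,(3,150,60),(20,255,255))
n,l,st,c=cv2.connectedComponentsWithStats(m)
for i in range(1,n):
    if st[i,4]>100:
        Q=cloud(p,d,l==i); T=Q[np.abs(Q[:,2]-np.percentile(Q[:,2],95))<.004]
        print(st[i],c[i].round(1),Q[:,2].max(),"top mid",((T.max(0)+T.min(0))/2).round(4),"ray",ray_plane(p,c[i],.06)[0])
        mm=((l==i)&(d>0)).astype(np.uint8)
```

```text
10.65 [0.44692807 0.33286827 0.41346981] [-1.19490100e-04  6.40363920e-01  7.68071503e-01 -4.48318871e-04] -0.3745338482390623 [-0.259  0.257 -0.142 -0.285 -0.144  0.069 -0.383]
[266 174  30  15 151] [280.2 178.7] 0.059133804263690304 top mid [0.4461 0.3496 0.0564] ray [0.44383068 0.35641963 0.06      ]
[274 191  15  12 124] [281. 197.] 0.05867773909134144 top mid [0.4487 0.3366 0.0563] ray [0.44847955 0.33645956 0.06      ]
```

View pics/w4.png

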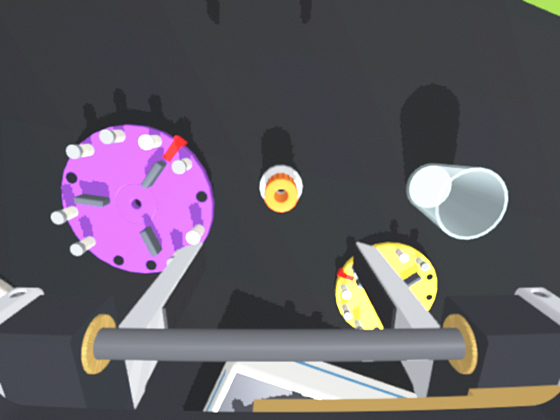

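The cap is upright with its bore at about (281,196). I'll measure its top ring and its flange with the arm at rest.

```bash
cat > cap.py <<'E'
from h import *
def cap(dz=0,c0=(.448,.335)):
    s=sense(); q=s["ee_rot"]; im,d,p=snap("wrist")
    yaw=np.pi/2-2*np.arctan2(q[1],q[2])
    P=np.full(d.shape+(3,),np.nan); m=d>0; P[m]=cloud(p,d,m)
    top=(np.abs(P[...,2]-.058-dz)<.008)&(np.hypot(P[...,0]-c0[0],P[...,1]-c0[1])<.035)
    top=cv2.morphologyEx(top.astype(np.uint8),cv2.MORPH_OPEN,np.ones((3,3)))
    c=np.vstack(cv2.findContours(top,0,1)[0]); (u,v),r=cv2.minEnclosingCircle(c)
    (eu,ev),ax,_=cv2.fitEllipse(c)
    w=ray_plane(p,[(u,v),(eu,ev)],.06+dz)
    print("px",(u,v),r,(eu,ev),ax,"world",w.round(4).tolist())
    e=w[1,:2]-s["ee_pos"][:2]; x=np.array([np.cos(yaw+np.pi/2),np.sin(yaw+np.pi/2)]); y=np.array([np.cos(yaw),np.sin(yaw)])
    print("yaw",np.degrees(yaw),"tcp",s["ee_pos"].round(4),"tool err mm",(1000*np.array([x@e,y@e])).round(1),"t",s["time"])
    return im,d,p
if __name__=="__main__":
    im,d,p=cap(); P=cloud(p,d,np.ones(d.shape,bool))
    Q=P[(P[:,2]<.015)&(P[:,2]>.007)&(np.hypot(P[:,0]-.448,P[:,1]-.335)<.04)]; print("flange",len(Q),Q.min(0),Q.max(0))
E
python3 cap.py
```

```text
px (280.8162841796875, 199.62155151367188) 17.054141998291016 (280.8438720703125, 199.5310516357422) (31.86933708190918, 32.958961486816406) world [[0.4473, 0.3388, 0.06], [0.4473, 0.3389, 0.06]]
yaw 10.634308125502015 tcp [0.4455 0.3379 0.4131] tool err mm [0.7 2. ] t 10.7
flange 451 [0.42100392 0.31862572 0.00708663] [0.47392189 0.36401678 0.01482612]
```

{"method": "arm_command", "body": {
  "motion": [0,2,20,0,0,0,30,0,0,0,30,0,0,0,30,0,0,0,30,0,0,0,25,0,0,0,15,0,0,0,8,0]
}}

```text
time: 11.75
ee_pos: [0.4499, 0.3312, 0.2252]
ee_rot: [0.0, 0.641, 0.768, -0.0]
contact_force: [1.7, 0.6, 0.4]
finger_gap: 0.0939
gripper_force: 0.0
```

{"method": "arm_command", "body": {
  "motion": [0,0,0,0,0,0,0,0,0,0,0,0,0,0,0,0,0,0,0,0,0,0,0,0,0,0,0,0,0,0,0,0],
  "grip": -1,
  "force": 25
}}

```text
time: 12.75
ee_pos: [0.4498, 0.3317, 0.2257]
ee_rot: [-0.0, 0.641, 0.768, -0.0]
contact_force: [-0.6, -0.5, 0.9]
finger_gap: 0.0371
gripper_force: 24.7
```

Run:
```python
from h import *
s=sense();print(s["ee_pos"],s["qd"].round(3))
im,d,p=snap("wrist"); cv2.imwrite("pics/w5.png",im)
```

```text
[0.44978025 0.33169266 0.22568353] [ 0.     0.001 -0.     0.002 -0.     0.     0.   ]
```

View pics/w5.png

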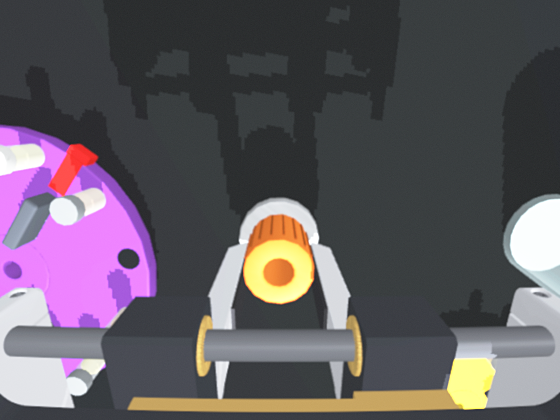

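The fingers hold the grip, ring centre near (279,269).

```bash
cat > ring.py <<'E'
from h import *
def ring(z):
    s=sense(); q=s["ee_rot"]; im,d,p=snap("wrist"); hsv=cv2.cvtColor(im,cv2.COLOR_BGR2HSV)
    m=cv2.inRange(hsv,(16,120,200),(35,255,255)); m[:,:225]=0; m[:,335:]=0
    c=max(cv2.findContours(m,0,1)[0],key=cv2.contourArea); c=cv2.convexHull(c)
    e=cv2.fitEllipse(c); w=ray_plane(p,e[0],z)[0]
    yaw=np.pi/2-2*np.arctan2(q[1],q[2]); x=np.array([-np.sin(yaw),np.cos(yaw)]); y=np.array([np.cos(yaw),np.sin(yaw)])
    dd=w[:2]-s["ee_pos"][:2]
    # bore: dark inside
    print("ellipse",e,"world",w.round(4),"in tool mm",(1000*x@dd).round(1),(1000*y@dd).round(1),"diam mm",np.linalg.norm(ray_plane(p,[e[0][0]-e[1][1]/2,e[0][1]],z)-ray_plane(p,[e[0][0]+e[1][1]/2,e[0][1]],z))*1000)
if __name__=="__main__":
    import sys; ring(float(sys.argv[1]))
E
python3 ring.py .06
```

```text
ellipse ((278.3946228027344, 270.8675231933594), (64.07256317138672, 69.82231903076172), 89.52532958984375) world [0.4483 0.3396 0.06  ] in tool mm 8.1 -0.0 diam mm 36.23739213559814
```

The cap sits about 8 mm along tool +x, at the edge of the pads, because the arm was still settling in the earlier picture. I'll open, re-centre and grip again.

{"method": "arm_command", "body": {
  "motion": [0,0,0,0,0,0,0,0,0,0,0,0,4,0,0,0,4,0,0,0,0,0,0,0,0,0,0,0,0,0,0,0],
  "grip": 0.2
}}

```text
time: 13.85
ee_pos: [0.4484, 0.3394, 0.2257]
ee_rot: [0.0, 0.641, 0.768, -0.0]
contact_force: [0.3, -1.0, 0.2]
finger_gap: 0.0562
gripper_force: 0.0
```

{"method": "arm_command", "body": {
  "motion": [0,0,0,0,0,0,0,0,0,0,0,0,0,0,0,0,0,0,0,0,0,0,0,0,0,0,0,0,0,0,0,0],
  "grip": -1,
  "force": 30
}}

```text
time: 14.85
ee_pos: [0.4484, 0.3395, 0.2257]
ee_rot: [-0.0, 0.641, 0.768, -0.0]
contact_force: [-0.9, -0.4, 1.5]
finger_gap: 0.0371
gripper_force: 30.0
```

```bash
python3 ring.py .06
```

```text
Traceback (most recent call last):
  File "ring.py", line 12, in <module>
    import sys; ring(float(sys.argv[1]))
                ~~~~^^^^^^^^^^^^^^^^^^^^
  File "ring.py", line 6, in ring
    e=cv2.fitEllipse(c); w=ray_plane(p,e[0],z)[0]
cv2.error: OpenCV(4.12.0) /io/opencv/modules/imgproc/src/shapedescr.cpp:361: error: (-201:Incorrect size of input array) There should be at least 5 points to fit the ellipse in function 'fitEllipseNoDirect'
```

```bash
cat > ring.py <<'E'
from h import *
def ring(z):
    s=sense(); q=s["ee_rot"]; im,d,p=snap("wrist"); np.savez("ring.npz",im=im,d=d,**{k:np.array(p[k]) for k in p})
    hsv=cv2.cvtColor(im,cv2.COLOR_BGR2HSV)
    col=cv2.inRange(hsv,(3,110,40),(35,255,255))>0; col[:,:225]=0; col[:,335:]=0
    P=np.full(d.shape+(3,),np.nan); m=d>0; P[m]=cloud(p,d,m)
    t=(col&(np.abs(P[...,2]-z)<.005)).astype(np.uint8)
    n,l,st,c=cv2.connectedComponentsWithStats(t); i=1+np.argmax(st[1:,4]); print("px",st[i])
    h=cv2.convexHull(cv2.findContours((l==i).astype(np.uint8),0,1)[0][0]).reshape(-1,2)
    W=ray_plane(p,h,z)[:,:2]; 
    from scipy.optimize import least_squares
    f=least_squares(lambda c:np.linalg.norm(W-c[:2],axis=1)-c[2],[*W.mean(0),.018],loss="soft_l1",f_scale=.001)
    yaw=np.pi/2-2*np.arctan2(q[1],q[2]); x=np.array([-np.sin(yaw),np.cos(yaw)]); y=np.array([np.cos(yaw),np.sin(yaw)])
    dd=f.x[:2]-s["ee_pos"][:2]
    print("tcp",s["ee_pos"].round(4),"yaw",np.degrees(yaw).round(2),"ring",f.x.round(4),"z",np.nanmedian(P[...,2][l==i]).round(4),"in tool mm",(1000*x@dd).round(1),(1000*y@dd).round(1))
if __name__=="__main__":
    import sys; ring(float(sys.argv[1]))
E
python3 ring.py .06
```

```text
px [ 243  250   72   64 1368]
tcp [0.4484 0.3395 0.2257] yaw 10.31 ring [0.4485 0.3402 0.0189] z 0.0583 in tool mm 0.6 0.2
```

{"method": "arm_command", "body": {
  "motion": [0,0,-30,0,0,0,-52,0,0,0,-52,0,0,0,-51,0,-35,1,0,0,-50,2,0,0,-55,2,0,0,-55,2,0,0]
}}

```text
time: 15.95
ee_pos: [0.4902, 0.1473, 0.4107]
ee_rot: [-0.0, 0.641, 0.768, 0.0]
contact_force: [0.1, 0.3, -2.0]
finger_gap: 0.0375
gripper_force: 30.0
```

{"method": "arm_command", "body": {
  "motion": [-55,2,0,0,-55,2,0,0,-55,2,0,0,-55,2,0,0,-45,0,0,0,-18,0,0,0,0,0,0,0,0,0,0,0]
}}

```text
time: 16.95
ee_pos: [0.5487, -0.1272, 0.4105]
ee_rot: [-0.0, 0.64, 0.768, -0.0]
contact_force: [-0.1, 0.3, -2.3]
finger_gap: 0.0372
gripper_force: 30.0
```

{"method": "arm_command", "body": {
  "motion": [0,0,0,0,0,0,0,0,0,0,0,0,0,0,0,0,0,0,0,0,0,0,0,0,0,0,0,0,0,0,0,0]
}}

```text
time: 17.95
ee_pos: [0.5487, -0.1281, 0.4107]
ee_rot: [-0.0, 0.641, 0.768, -0.0]
contact_force: [-1.1, -0.3, -1.8]
finger_gap: 0.037
gripper_force: 30.0
```

```bash
python3 - <<'E'
from meas import *
import meas as _m
s=sense();q=s["ee_rot"];print(s["time"],s["ee_pos"],s["qd"].round(3),s["finger_gap"])
im,d,p=snap("wrist"); cv2.imwrite("pics/w6.png",im); np.savez("w6.npz",im=im,d=d,**{k:np.array(p[k]) for k in p})
P=cloud(p,d,np.ones(d.shape,bool)); c=np.array([.532,-.039])
r=np.hypot(*(P[:,:2]-c).T)
S=P[(r<.02)&(P[:,2]>.125)&(P[:,2]<.155)]; print("spindle",len(S),S.mean(0),S.min(0),S.max(0))
T=S[S[:,2]>S[:,2].max()-.004];print("tip",len(T),T.mean(0))
F=P[(r<.075)&(P[:,2]<.115)&(P[:,2]>.09)]; print("face",np.median(F[:,2]))
print("camera at",np.array(p["world_from_camera"])[:3,3])
E
python3 ring.py .247
```

```text
17.95 [ 0.5487211  -0.12807497  0.4106725 ] [ 0.001  0.001  0.001 -0.001 -0.001 -0.001  0.   ] 0.03701462844657746
spindle 194 [ 0.53091831 -0.03866903  0.142843  ] [ 0.52531142 -0.04440731  0.12898971] [ 0.53663292 -0.03273861  0.14579948]
tip 139 [ 0.53083324 -0.03849943  0.14373763]
face 0.09964709991333612
camera at [ 0.53448172 -0.04820553  0.38931362]
px [ 243  252   72   64 2789]
tcp [ 0.5487 -0.1281  0.4107] yaw 10.31 ring [ 0.5486 -0.1266  0.0185] z 0.2434 in tool mm 1.5 0.2
```

View pics/w6.png

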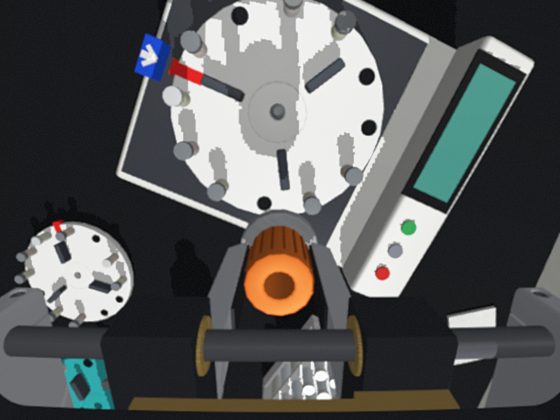

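In the picture the red tab (185,72) points at the blue mark (152,57), the spindle tip is at (278,111), and the cap ring is at (279,283). Next I go over the spindle and then down slowly.

{"method": "arm_command", "body": {
  "motion": [25,-0.3,0,0,30,-1,0,0,25,0,0,0,10.5,0,0,0,0,0,10,0,0,0,15,0,0,0,7,0,0,0,0,0]
}}

```text
time: 19.05
ee_pos: [0.5311, -0.0399, 0.3779]
ee_rot: [-0.0, 0.641, 0.767, -0.001]
contact_force: [0.7, 0.8, -1.4]
finger_gap: 0.0371
gripper_force: 30.0
```

{"method": "arm_command", "body": {
  "motion": [0,0,0,0,0,0,0,0,0,0,2,0,0,0,2,0,0,0,2,0,0,0,2,0,0,0,2,0,0,0,2,0]
}}

```text
time: 20.05
ee_pos: [0.5313, -0.0393, 0.3665]
ee_rot: [-0.0, 0.641, 0.768, -0.0]
contact_force: [-0.3, 1.0, -3.0]
finger_gap: 0.037
gripper_force: 30.0
```

{"method": "arm_command", "body": {
  "motion": [0,0,2,0,0,0,3,0,0,0,3,0,0,0,3,0,0,0,3,0,0,0,3,0,0,0,3,0,0,0,3,0]
}}

```text
time: 21.05
ee_pos: [0.5313, -0.0392, 0.3435]
ee_rot: [-0.0, 0.641, 0.768, -0.0]
contact_force: [-0.3, 1.0, -1.1]
finger_gap: 0.0375
gripper_force: 30.0
```

{"method": "arm_command", "body": {
  "motion": [0,0,3,0,0,0,3,0,0,0,3,0,0,0,2,0,0,0,2,0,0,0,1.5,0,0,0,1,0,0,0,0,0]
}}

```text
time: 22.05
ee_pos: [0.5312, -0.0392, 0.3281]
ee_rot: [-0.0, 0.641, 0.768, -0.0]
contact_force: [0.6, 3.2, -4.0]
finger_gap: 0.0374
gripper_force: 30.0
```

{"method": "arm_command", "body": {
  "motion": [0,0,0.5,0,0,0,0,0,0,0,0.5,0,0,0,0,0,0,0,0,0,0,0,0,0,0,0,0,0,0,0,0,0]
}}

```text
time: 23.05
ee_pos: [0.5313, -0.0392, 0.3272]
ee_rot: [-0.0, 0.641, 0.768, -0.0]
contact_force: [-0.8, 3.9, -1.0]
finger_gap: 0.0371
gripper_force: 30.0
```

{"method": "arm_command", "body": {
  "motion": [0,0,0,0,0,0,0,0,0,0,0,0,0,0,0,0,0,0,0,0,0,0,0,0,0,0,0,0,0,0,0,0],
  "grip": 0.3
}}

```text
time: 24.05
ee_pos: [0.5312, -0.0392, 0.3272]
ee_rot: [-0.0, 0.641, 0.768, -0.0]
contact_force: [0.4, 0.7, -0.4]
finger_gap: 0.0607
gripper_force: 0.0
```

{"method": "arm_command", "body": {
  "motion": [0,0,-10,0,0,0,-20,0,0,0,-30,0,0,0,-40,0,-30,0,0,0,-40,0,0,0,0,0,0,0,0,0,0,0]
}}

```text
time: 25.05
ee_pos: [0.5437, -0.108, 0.4274]
ee_rot: [-0.0, 0.641, 0.768, 0.0]
contact_force: [0.2, 0.3, 0.5]
finger_gap: 0.061
gripper_force: 0.0
```

{"method": "arm_command", "body": {
  "motion": [0,0,0,0,0,0,0,0,0,0,0,0,0,0,0,0,0,0,0,0,0,0,0,0,0,0,0,0,0,0,0,0]
}}

```text
time: 26.05
ee_pos: [0.5438, -0.1082, 0.4272]
ee_rot: [0.0, 0.641, 0.768, -0.0]
contact_force: [-0.4, 0.3, -0.1]
finger_gap: 0.061
gripper_force: 0.0
```

Run:
```python
from h import *
s=sense();print(s["time"],s["ee_pos"],s["contact_force"])
im,d,p=snap("wrist"); cv2.imwrite("pics/w7.png",im)
P=cloud(p,d,np.ones(d.shape,bool)); r=np.hypot(*(P[:,:2]-[.5313,-.0388]).T)
T=P[(r<.03)&(P[:,2]>.15)&(P[:,2]<.175)]; print("cap top",len(T),np.median(T[:,2]),(T.min(0)+T.max(0))/2)
F=P[(r<.075)&(r>.035)&(P[:,2]<.115)&(P[:,2]>.09)]; print("face",np.median(F[:,2]))
G=P[(r<.027)&(r>.021)&(P[:,2]<.125)&(P[:,2]>.09)]; print("flange",len(G),np.median(G[:,2]))
```

```text
26.05 [ 0.5437794  -0.10815414  0.42717927] [-0.42517086  0.34116867 -0.13051745]
cap top 1541 0.15947932797102465 [ 0.53111318 -0.04000002  0.15613049]
face 0.09964618018008498
flange 652 0.11139090362898971
```

View pics/w7.png

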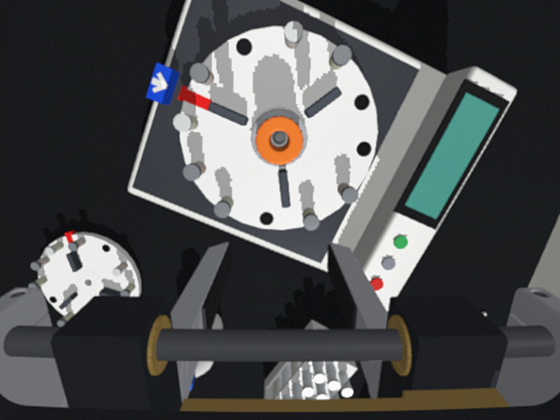

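The cap is over the spindle at (279,140), its flange flat on the disc (flange top about 12 mm above the face). The red tab at (195,98) faces the mark at (162,83), and the gripper is clear of everything.

```bash
python3 -c "
from station import job_done; print(job_done())"
```

```text
the job is handed in; nothing more can be done
None
```

The job is handed in: the disc is home with its index facing the mark, the cap sits flat on it over the spindle, and the arm was clear of the bottle, the beaker and the tube rack throughout; the station did not report a verdict.

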